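# Push the empty glass bottle through the sprung flap of the empties bin

## Robot

A 6-joint arm with a two-finger parallel gripper is mounted at the origin on the work surface. World frame = base frame: x ahead of the robot, y to its left, z up, the work surface at z = 0. Lengths are in m, angles in rad, forces in N, time in s.
With the tool pointing down it reaches from about 0.4 to 0.825 m from the base axis. Payload 7 kg.
Tool frame: the origin (TCP) lies between the finger pads; the fingertips stand 22 mm ahead of it and the grasp point (between the pads) lies 3 mm ahead of it; z points along the fingers, y is the direction in which the jaws open and shut (so a half turn about z gives the same grasp; the last joint's range is limited). The gripper opens to 88 mm and grips with 3 to 60 N. Pads are 19 mm wide; open, the fingers measure 130 mm over their backs; the gripper's body (78 mm by 193 mm) begins 47 mm behind the grasp point.
Start: joints at [1.454, 0.359, 0.012, 0, -1.224, -0.288], TCP at [0.266, 0.62, 0.249] pointing down, gripper open.
Joint ranges: [-3.07, 3.07], [-1.43, 2.12], [-1.02, 1.25], [-3.03, 1.67], [-3.05, -0], [-3.03, 3.03]. Speed limits (rad/s): [2.39, 2.39, 3.01, 3.14, 3.14, 3.14].

## Interface

Orientations are given as [roll, pitch, yaw] about the fixed x, y, z axes, in that order (R = Rz(yaw) Ry(pitch) Rx(roll)).
In Python, from station import arm, optics gives the robot as it stands. The module is installed in compiled form; this text tells all that it offers.
- The arm moves only by the tool jog_arm, never from a script. Its argument "motion" is a list that holds one entry, the list of rows, each a list of 7 numbers: the shift along the tool's x, y, z in m, then the turn, a rotation vector about the tool's x, y, z in degrees, then the finger opening in m, from 0 to 0.0876. In form: [[[x, y, z, rx, ry, rz, grip], ...]]. A call has 1 to 8 rows; each row is the pose to reach, as a shift and turn from the pose measured when the call began, along the tool's axes at that moment; what a row does not reach only later rows make up. A row lasts 1/10 s, in which the tool goes at most 50 mm and 8.59 degrees, less where a joint would pass 70% of its speed; a pose out of reach is approached as far as the arm can. A call with a gripper value outside its range is refused whole. The fingers move at their own pace and stop on an object; "newtons" is the grip in N (left out, the last holds). Time passes only in rows, so rows that repeat a pose let the fingers close. It gives the time, the measured TCP pose, the force and the opening at its end, in the units of the state.
- arm.get_state(): the state, without advancing time (a new reading comes with each control period).
- optics.grab_frame(name): name is "side" or "top" or "wrist"; returns the picture (480x640x3 uint8, red, green, blue); there is no depth.
- optics.camera_model(name): a dict with "mtx" (3x3 intrinsics, pixels), "D" ([k1, k2, p1, p2, k3] as OpenCV has them; the pictures are not rectified), "R" (3x3) and "t" (3): a world point X has camera coordinates R X + t; the wrist camera has in their place "mount" (4x4, takes a point from camera to tool coordinates, whose origin is the TCP and whose axes are the flange's). Camera axes: x right, y down, z forward; pixel columns grow to the right and rows downward; lengths in m; the calibration is good to about 2 mm. A picture is of the moment at which its call begins: read the wrist's pose just before it. camera_model takes no time and is no camera call.
- arm.job_done(): hands the job in, once; it reports no verdict.
The state is a dict: "t": time; "q": joint angles; "qd": joint speeds; "joint_efforts": joint torques, N m; "eef_pos": TCP position; "ee_rot": TCP orientation; "force": force on the tool from outside, world axes, zero at the start; "moment": the same for the moment, N m; "width": finger opening in m.
Only numpy, scipy, OpenCV 4.12 (cv2) and the standard library are available. Lean on these libraries where they do the work, as an engineer would, in place of code of your own. Each camera call takes 0.05 s, during which the arm holds its last target.

## Task

Put the empty green glass bottle into the steel empties bin that stands against the far edge of the bench: tip it and push it, base first, through the bin's green one-way flap until it drops inside, and leave the flap fully shut behind it. Leave the two full sauce bottles and the steel pot standing where they are.

Things in the scene. Friction and masses are not known exactly. Their poses are not given: they have to be found in the camera images.
- empty_bottle: Empty bottle: translucent green glass, no cap or label, upright; 170 mm tall, 0.2 to 0.4 kg, mass centre about 65 mm up. Body 56 mm in diameter up to 95 mm, shoulder tapering to a round neck 27 mm in diameter from 122 to 156 mm above the base (grasp it there), 31 mm bead from 157 mm to the top. The body can swing in a loose grip. Origin: centre of the base; z runs along the bottle to its mouth.
- bottle_mouth (a point): Centre of the empty bottle's open mouth, 170 mm from the base along the bottle's axis.
- soy_bottle: Full bottle of dark brown sauce with a red cap and a white label band, same shape and size as the empty one, loose (about 0.6 kg). Not to be disturbed. Origin: centre of the base.
- oil_bottle: Full bottle of yellow oil with a white cap and a white label band, same shape and size as the empty one, loose (about 0.6 kg). Not to be disturbed. Origin: centre of the base.
- steel_pot: Open round steel pot, 110 mm diameter, 110 mm tall, loose (0.6 kg). Not to be disturbed. Origin: centre of its underside.
- bin: Floor-standing empties bin of sheet steel, fixed, at the bench's far edge: 300 mm deep (its x), 260 mm wide (its y). Origin: its middle at bench-top height; x points from front to back, z up; the front looks roughly to the robot. Front wall upright to a lip at x = -150, z = 100 mm; then the face slants back, 35 degrees off vertical, to the top at x = -56, z = 235 mm. The mouth is in this face.
- mouth (a point): Centre of the bin's mouth, at x = -115, y = 0, z = 150 mm in the bin's frame; same axes as the bin. The mouth runs from the lip up to the flap's hinge (122 mm along the slant), 204 mm wide between side frames, shut by the flap. Inside, the bin is hollow to 95 mm below the bench top. With its base 110 mm or more through the mouth, the bottle falls in when let go; less deep, the flap may pinch it.
- lip (a point): Middle of the rolled lower lip of the mouth, at x = -150, y = 0, z = 100 mm in the bin's frame. Just behind it a fixed full-width slide runs inward and down at 50 degrees below horizontal for 75 mm, so a bottle goes in only when tipped about 30 to 50 degrees from upright, base pointing down and into the bin, along the slide; upright it catches on the slide.
- flap_panel (a joint): Angle of the flap, a green painted aluminium plate 196 mm wide, 117 mm high, hung by a barrel hinge along its top edge: 0 = shut against its stop, grows as the lower edge swings inward, 1.3 rad = fully open. It cannot swing outward. A light spring shuts it (about 0.6 N at the lower edge starts it, 1 to 1.5 N holds it wide open).
- flap_edge (a point): Middle of the flap's free lower edge; moves with the flap.

How it is judged:
By the outcome, as a careful person would: the job done as asked, in the order asked, and still so for the second after the job is handed in, with the robot touching nothing.
It also fails if it takes over 38 s, if anything falls off the work surface, if the arm or the gripper's body presses on something with over 40 N, if the wrist force passes 120 N, or if a joint passes its speed limit or range.

## Working session

There is one attempt and no reset: what is moved stays moved. The work goes in short steps, Python scripts to look and compute and a tool call to move; the robot and the scene stay as the last step left them, time stands still between calls to the robot, and variables do not carry over. Pictures are saved under pics/ and viewed, and the job is handed in when it is done.

Besides the shell and the picture viewer there is one more tool, called after ">>>" as a command line: name --argument value ..., lists and objects as JSON in quotes. jog_arm: Moves the arm, as the interface text tells. Its arguments: {"type":"object","properties":{"motion":{"type":"array","items":{"type":"array","items":{"type":"array","items":{"type":"number"}}}},"newtons":{"type":"number"}},"required":["motion"]}

```bash
mkdir -p pics; python3 - <<'E'
from station import arm, optics
import cv2
s=arm.get_state(); print(s)
for n in ("side","top"):
    cv2.imwrite(f"pics/{n}0.png",optics.grab_frame(n)[:,:,::-1]); 
    m=optics.camera_model(n); print(n,m)
print(optics.camera_model("wrist"))
E
```

```text
{'t': 0.0, 'q': array([ 1.45412616e+00,  3.59390615e-01,  1.10658728e-02, -3.77347201e-04,
       -1.22406332e+00, -2.88110830e-01]), 'qd': array([-9.61012155e-04, -1.04603739e-03, -4.66813527e-04,  6.97884648e-04,
       -7.08151233e-04,  8.94949028e-05]), 'joint_efforts': array([ 2.06682082e-03, -5.82715774e+01,  2.93042654e+01,  6.99708447e+00,
        6.80234531e-03, -1.40121192e-04]), 'eef_pos': array([0.26565624, 0.62004383, 0.24761838]), 'ee_rot': array([ 3.13996573e+00, -1.12216850e-04, -4.04909423e-01]), 'force': array([1.07181244, 0.15005408, 0.90728697]), 'moment': array([-0.0230731 , -0.0011127 , -0.00301748]), 'width': 0.08739405510191117}
side {'mtx': array([[570.49687416,   0.        , 323.19950176],
       [  0.        , 570.49687416, 225.97460368],
       [  0.        ,   0.        ,   1.        ]]), 'D': array([-0.08234215,  0.        ,  0.        ,  0.        ,  0.        ]), 'R': array([[ 0.96734141, -0.25337894,  0.0070508 ],
       [-0.16721094, -0.65878377, -0.73351513],
       [ 0.19050224,  0.70838059, -0.67963655]]), 't': array([-0.58113199,  0.22826954,  1.
[... 346 characters left out ...]
0.17030637],
       [ 0.17042029,  0.01411909, -0.98527031]]), 't': array([0.03336447, 0.61276988, 1.48180413])}
{'mtx': array([[389.58095643,   0.        , 320.74862547],
       [  0.        , 389.58095643, 239.99278207],
       [  0.        ,   0.        ,   1.        ]]), 'D': array([0.00687092, 0.        , 0.        , 0.        , 0.        ]), 'mount': array([[-3.58193966e-04, -9.55920879e-01, -2.93624156e-01,
         8.02097208e-02],
       [ 9.99999935e-01, -3.29019313e-04, -1.48753129e-04,
         5.11397983e-04],
       [ 4.55882036e-05, -2.93624190e-01,  9.55920935e-01,
        -1.35839294e-01],
       [ 0.00000000e+00,  0.00000000e+00,  0.00000000e+00,
         1.00000000e+00]])}
```

View pics/side0.png

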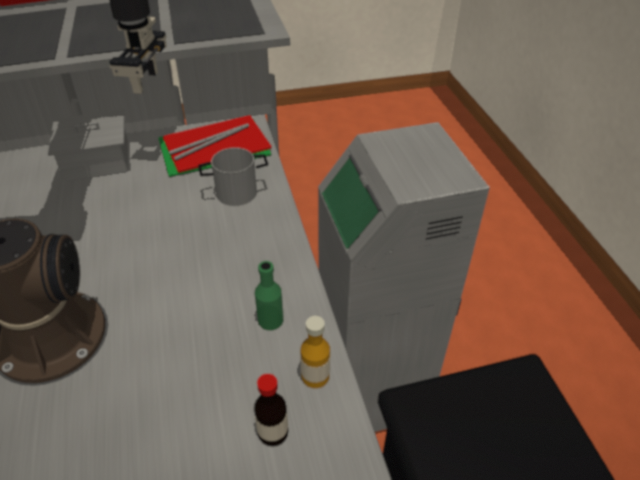

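View pics/top0.png

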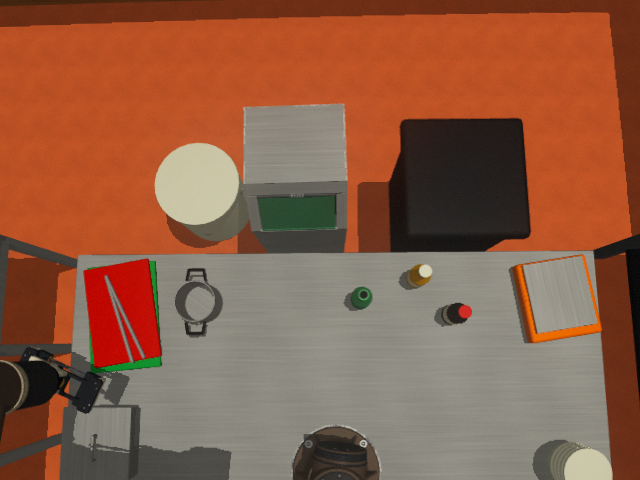

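Side view: green bottle mouth about (266,266), oil (316,325), soy (268,383), pot (236,177), bin flap about (350,203). Top view: green bottle mouth about (363,295), bin flap about (298,212). I'll enlarge these next.

```bash
python3 - <<'E'
import cv2
a=cv2.imread("pics/side0.png"); b=cv2.imread("pics/top0.png")
cv2.imwrite("pics/s1.png",cv2.resize(a[110:270,300:500],None,fx=3.75,fy=3.75,interpolation=cv2.INTER_CUBIC))
cv2.imwrite("pics/s2.png",cv2.resize(a[250:450,230:350],None,fx=3,fy=3,interpolation=cv2.INTER_CUBIC))
cv2.imwrite("pics/t1.png",cv2.resize(b[95:260,230:360],None,fx=3.6,fy=3.6,interpolation=cv2.INTER_CUBIC))
cv2.imwrite("pics/t2.png",cv2.resize(b[255:335,340:480],None,fx=5,fy=5,interpolation=cv2.INTER_CUBIC))
E
```

```text
(no output)
```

View pics/s1.png

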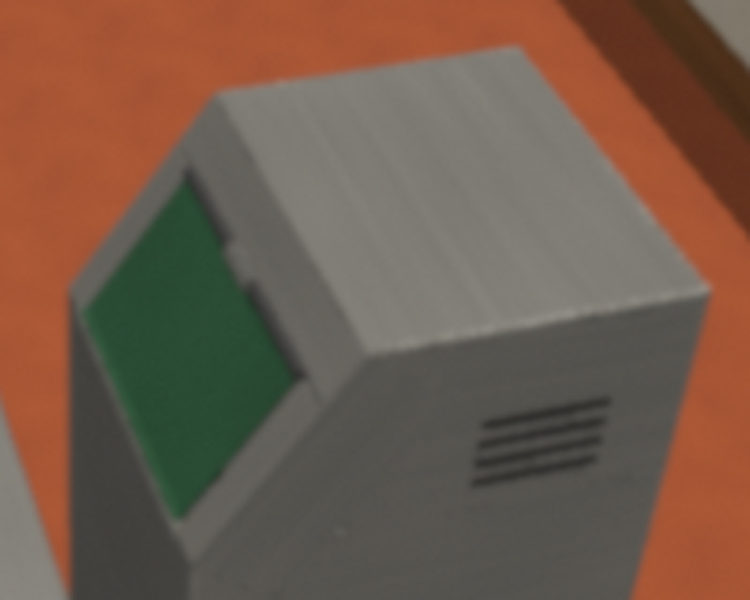

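View pics/s2.png

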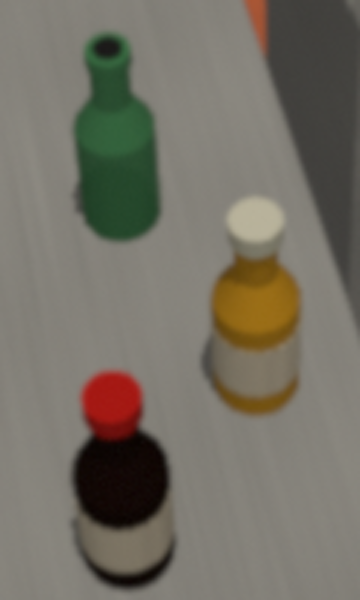

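View pics/t1.png

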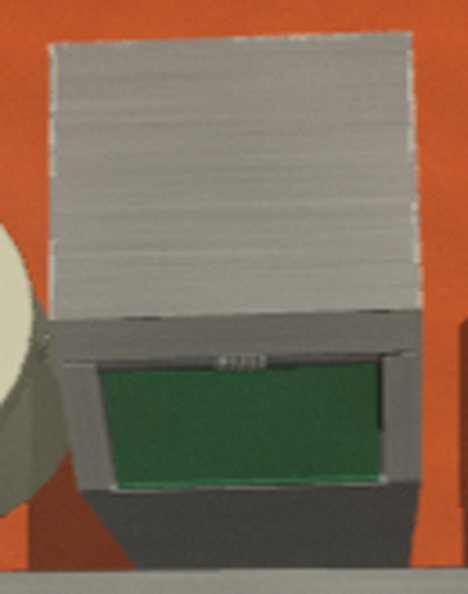

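View pics/t2.png

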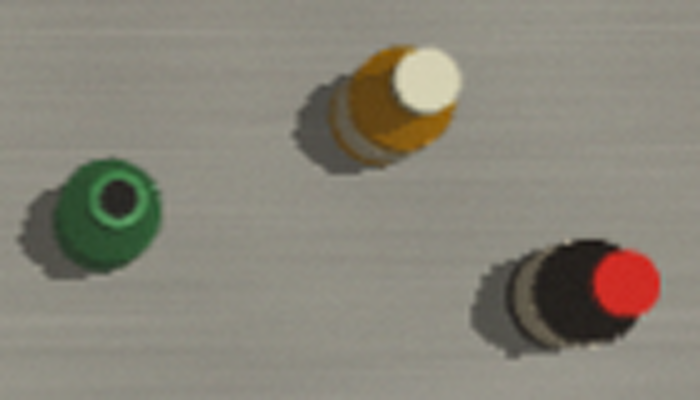

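```bash
cat > h.py <<'E'
import numpy as np, cv2
from station import arm, optics
from scipy.optimize import least_squares
M={n:optics.camera_model(n) for n in("side","top")}
def proj(n,X):
    m=M[n]; r=cv2.Rodrigues(np.array(m["R"]))[0]
    return cv2.projectPoints(np.atleast_2d(np.float64(X)),r,np.array(m["t"]),m["mtx"],m["D"])[0][:,0]
def tri(obs,z=None):
    f=lambda X:np.concatenate([(proj(n,X)[0]-p) for n,p in obs.items()])
    r=least_squares(f,[.5,0,.15]); return r.x,r.fun
def ray(n,p,z):
    m=M[n]; u=cv2.undistortPoints(np.float64([[p]]),m["mtx"],m["D"])[0,0]
    R=np.array(m["R"]);c=-R.T@m["t"];d=R.T@[u[0],u[1],1]
    return c+d*(z-c[2])/d[2]
E
python3 - <<'E'
from h import *
np.set_printoptions(precision=4,suppress=True)
for k,o in dict(green=dict(top=(363.6,294.8),side=(266,266)),oil=dict(top=(425.4,270.6),side=(315.3,322)),soy=dict(top=(465.6,311.6),side=(267.3,381)),pot=dict(top=(199,300),side=(235,158))).items(): print(k,*tri(o))
L=np.array([[150,130,235],[150,-130,235],[-56,130,235],[-56,-130,235],[-150,130,100],[-150,-130,100]])/1e3
T=np.array([(243.9,107.5),(344.2,103.9),(243.9,183.9),(346.7,181.1),(252.2,231.1),(345.8,230.6)])
S=np.array([(438.1,122),(489.1,187.3),(358.1,134.8),(398.1,204.1),(319.2,187.3),(350.7,259.3)])
def W(p): 
    c,s=np.cos(p[2]),np.sin(p[2]); return L@np.array([[c,-s,0],[s,c,0],[0,0,1]]).T+[p[0],p[1],0]
f=lambda p:np.concatenate([(proj("top",W(p))-T).ravel(),(proj("side",W(p))-S).ravel()])
r=least_squares(f,[.9,0,0],loss='soft_l1'); print(r.x); print(f(r.x).reshape(-1,2))
print(W(r.x))
print("edge far",ray("top",(320,253),0))
E
```

```text
green [ 0.4642 -0.0753  0.167 ] [ 0.014  -0.645  -0.4813  0.1031]
oil [ 0.5235 -0.2335  0.1713] [ 0.0222 -0.3883 -0.2618  0.0595]
soy [ 0.4193 -0.3305  0.1723] [-0.0013 -0.6258 -0.3912  0.083 ]
pot [0.459  0.3551 0.1213] [ 0.019  -1.2744 -1.1981  0.2479]
[0.7964 0.0943 0.0186]
[[ 0.2261 -0.8619]
 [ 0.7619 -0.3718]
 [ 0.1186 -0.1922]
 [ 0.9189 -0.3833]
 [-0.4196 -0.207 ]
 [ 1.5314 -2.3474]
 [-0.12   -0.6157]
 [ 0.3575 -0.2324]
 [-1.4023 -1.2247]
 [-0.6808 -0.2155]
 [-1.5726 -1.6946]
 [-0.7024  0.452 ]]
[[ 0.9439  0.2271  0.235 ]
 [ 0.9487 -0.0328  0.235 ]
 [ 0.738   0.2233  0.235 ]
 [ 0.7428 -0.0367  0.235 ]
 [ 0.644   0.2215  0.1   ]
 [ 0.6488 -0.0384  0.1   ]]
edge far [0.5972 0.0382 0.    ]
```

```bash
cat >> h.py <<'E'
from scipy.spatial.transform import Rotation as Ro
np.set_printoptions(precision=4,suppress=True)
def delta(pos,tilt,s=None,yaw=0.0186):
    # tilt: deg, tool tipped forward from straight down (tool z = (sin t,0,-cos t) in bin frame)
    s=s or arm.get_state()
    R=Ro.from_euler('xyz',s["ee_rot"])
    t=np.radians(tilt)
    Rt=Ro.from_euler('z',yaw)*Ro.from_euler('y',-t)*Ro.from_euler('x',np.pi)
    print("toolz",Rt.apply([0,0,1]))
    sh=R.inv().apply(np.array(pos)-s["eef_pos"]); rv=(R.inv()*Rt).as_rotvec(degrees=True)
    print("shift",sh,"turn",rv,"t",s["t"],"q",s["q"])
    return sh,rv
E
python3 -c "
from h import *
delta([.464,-.0755,.28],0)"
```

```text
toolz [ 0. -0. -1.]
shift [ 0.4563  0.5613 -0.0314] turn [  0.0869   0.0094 -24.2646] t 0.1 q [ 1.4541  0.3593  0.0111 -0.0003 -1.2241 -0.2881]
```

>>> jog_arm --motion '[[[0.03, 0.037, -0.03, 0, 0, -3, 0.0876], [0.456, 0.561, -0.031, 0, 0, -24.3, 0.0876], [0.456, 0.561, -0.031, 0, 0, -24.3, 0.0876], [0.456, 0.561, -0.031, 0, 0, -24.3, 0.0876], [0.456, 0.561, -0.031, 0, 0, -24.3, 0.0876], [0.456, 0.561, -0.031, 0, 0, -24.3, 0.0876], [0.456, 0.561, -0.031, 0, 0, -24.3, 0.0876], [0.456, 0.561, -0.031, 0, 0, -24.3, 0.0876]]]'

```text
t: 0.9
eef_pos: [0.3731, 0.2406, 0.2771]
ee_rot: [3.14, 0.0, 0.02]
force: [2.3, -0.3, 0.8]
width: 0.0878
```

```bash
python3 -c "
from h import *
s=arm.get_state();print(s['eef_pos'],s['ee_rot'],s['q'],s['force'])
delta([.464,-.0755,.28],0,s)
print('tilted check');delta([.464,-.0755,.28],30,s)"
```

```text
[0.3731 0.2406 0.2771] [3.1404 0.0004 0.0197] [ 1.0197 -0.053  -0.4202  0.0003 -1.2049  0.5707] [ 2.3075 -0.3386  0.7927]
toolz [ 0. -0. -1.]
shift [ 0.0846  0.3179 -0.0025] turn [0.0708 0.0252 0.0656] t 0.9 q [ 1.0197 -0.053  -0.4202  0.0003 -1.2049  0.5707]
tilted check
toolz [ 0.4999  0.0093 -0.866 ]
shift [ 0.0846  0.3179 -0.0025] turn [ 0.052  30.0252  0.0827] t 0.9 q [ 1.0197 -0.053  -0.4202  0.0003 -1.2049  0.5707]
```

```bash
python3 -c "
from h import *
delta([.465,-.0755,.25],-15)"
```

```text
toolz [-0.2588 -0.0048 -0.9659]
shift [0.0856 0.3179 0.0275] turn [  0.079  -14.9748   0.056 ] t 0.9 q [ 1.0197 -0.053  -0.4202  0.0003 -1.2049  0.5707]
```

>>> jog_arm --motion '[[[0.086, 0.318, 0.0, 0, -15, 0, 0.0876], [0.086, 0.318, 0.01, 0, -15, 0, 0.0876], [0.086, 0.318, 0.015, 0, -15, 0, 0.0876], [0.086, 0.318, 0.0275, 0, -15, 0, 0.0876], [0.086, 0.318, 0.0275, 0, -15, 0, 0.0876], [0.086, 0.318, 0.0275, 0, -15, 0, 0.0876], [0.086, 0.318, 0.0275, 0, -15, 0, 0.0876], [0.086, 0.318, 0.0275, 0, -15, 0, 0.0876]]]'

```text
t: 1.7
eef_pos: [0.4652, -0.0795, 0.2485]
ee_rot: [3.139, 0.265, 0.015]
force: [0.4, 0.1, -0.8]
width: 0.0878
```

```bash
python3 -c "
from h import *
s=arm.get_state();print(s['eef_pos'],s['ee_rot'],s['q'],s['force'])
delta([.465,-.0755,.141],-15,s)
cv2.imwrite('pics/w1.png',optics.grab_frame('wrist')[:,:,::-1])
m=optics.camera_model('wrist'); T=np.array(m['mount']); R=Ro.from_euler('xyz',s['ee_rot'])
P=np.array([.4642,-.0755,.17]); pc=np.linalg.inv(T)@np.append(R.inv().apply(P-s['eef_pos']),1); print(cv2.projectPoints(pc[:3][None],np.zeros(3),np.zeros(3),m['mtx'],m['D'])[0])
"
```

```text
[ 0.4652 -0.0795  0.2485] [3.1391 0.2653 0.0146] [ 0.2093  0.1856 -0.2353 -0.049  -1.4111  1.3905] [ 0.3546  0.1445 -0.8103]
toolz [-0.2588 -0.0048 -0.9659]
shift [ 0.028  -0.0042  0.1038] turn [ 0.0814  0.203  -0.2235] t 1.7 q [ 0.2093  0.1856 -0.2353 -0.049  -1.4111  1.3905]
[[[312.2901 232.0174]]]
```

View pics/w1.png

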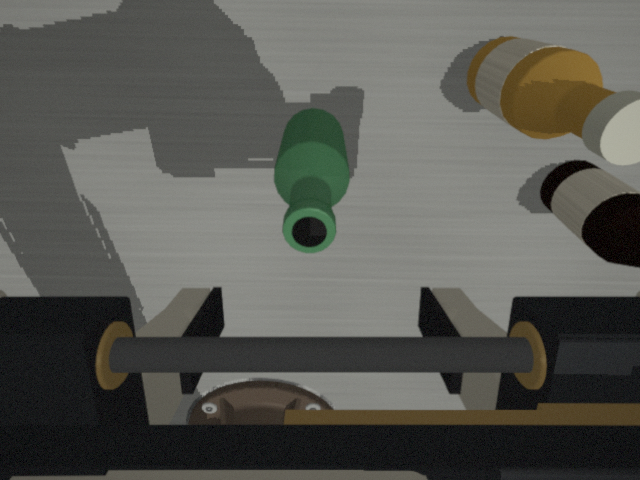

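Wrist view: the green mouth is centred at (310,231), against a predicted (312,232). The position agrees to about 1 mm, so I'll descend.

>>> jog_arm --motion '[[[0.008, -0.004, 0.03, 0, 0, 0, 0.0876], [0.016, -0.004, 0.06, 0, 0, 0, 0.0876], [0.023, -0.004, 0.085, 0, 0, 0, 0.0876], [0.028, -0.004, 0.104, 0, 0, 0, 0.0876], [0.028, -0.004, 0.104, 0, 0, 0, 0.0876], [0.028, -0.004, 0.104, 0, 0, 0, 0.0876]]]'

```text
t: 2.35
eef_pos: [0.4649, -0.0732, 0.1417]
ee_rot: [3.14, 0.265, 0.016]
force: [0.4, -1.0, 0.3]
width: 0.0879
```

```bash
python3 -c "
from h import *
cv2.imwrite('pics/w2.png',optics.grab_frame('wrist')[:,:,::-1])
delta([.465,-.0755,.141],-15)"
```

```text
toolz [-0.2588 -0.0048 -0.9659]
shift [-0.0001  0.0022  0.0013] turn [ 0.069   0.0899 -0.1283] t 2.4 q [ 0.2206  0.2823 -0.3719 -0.0553 -1.1756  1.3947]
```

View pics/w2.png

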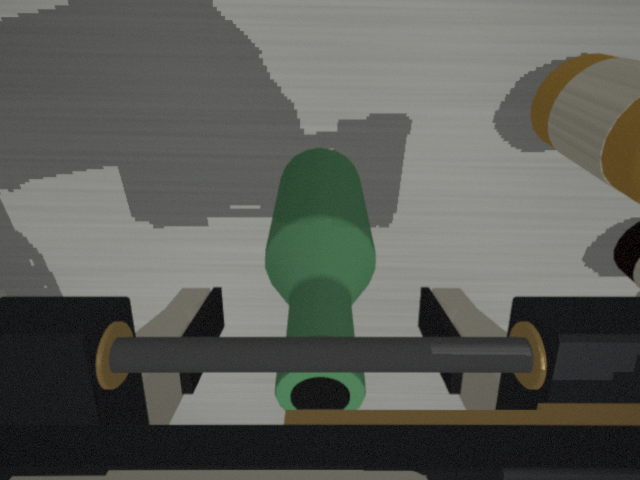

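The neck sits centred between the fingers at about x=320, so I'll close.

>>> jog_arm --motion '[[[0, 0.001, 0, 0, 0, 0, 0.02], [0, 0.001, 0, 0, 0, 0, 0.02], [0, 0.001, 0, 0, 0, 0, 0.02], [0, 0.001, 0, 0, 0, 0, 0.02], [0, 0.001, 0, 0, 0, 0, 0.02], [0, 0.001, 0, 0, 0, 0, 0.02], [0, 0.001, 0, 0, 0, 0, 0.02]]]' --newtons 45

```text
t: 3.1
eef_pos: [0.4654, -0.0744, 0.1422]
ee_rot: [3.14, 0.264, 0.016]
force: [-0.5, 0.1, 0.0]
width: 0.0369
```

```bash
python3 -c "
from h import *
s=arm.get_state();print(s['width'],s['force'])
delta([.465,-.0755,.24],-15)
delta([.465,-.0755,.32],-15)"
```

```text
0.03692395663007487 [-0.5291  0.0536  0.0082]
toolz [-0.2588 -0.0048 -0.9659]
shift [-0.0259  0.0013 -0.0943] turn [ 0.0717  0.0977 -0.1343] t 3.1 q [ 0.2186  0.2826 -0.3719 -0.0548 -1.1756  1.3963]
toolz [-0.2588 -0.0048 -0.9659]
shift [-0.0467  0.0015 -0.1715] turn [ 0.0717  0.0977 -0.1343] t 3.1 q [ 0.2186  0.2826 -0.3719 -0.0548 -1.1756  1.3963]
```

Fingers are still closing (36.9 mm).

>>> jog_arm --motion '[[[0, 0, 0, 0, 0, 0, 0.02], [0, 0, 0, 0, 0, 0, 0.02], [0, 0, 0, 0, 0, 0, 0.02], [0, 0, 0, 0, 0, 0, 0.02]]]' --newtons 45

```text
t: 3.5
eef_pos: [0.4654, -0.0743, 0.1421]
ee_rot: [3.14, 0.264, 0.016]
force: [0.5, 1.0, -2.0]
width: 0.0295
```

>>> jog_arm --motion '[[[0, 0, 0, 0, 0, 0, 0.02], [0, 0, 0, 0, 0, 0, 0.02]]]' --newtons 45

```text
t: 3.7
eef_pos: [0.4654, -0.0743, 0.1421]
ee_rot: [3.14, 0.264, 0.016]
force: [0.9, 0.6, -0.5]
width: 0.0294
```

>>> jog_arm --motion '[[[-0.002, 0, -0.008, 0, 0, 0, 0.02], [-0.008, 0, -0.03, 0, 0, 0, 0.02], [-0.016, 0, -0.06, 0, 0, 0, 0.02], [-0.024, 0, -0.09, 0, 0, 0, 0.02], [-0.024, 0, -0.09, 0, 0, 0, 0.02]]]' --newtons 45

```text
t: 4.2
eef_pos: [0.4678, -0.0743, 0.2397]
ee_rot: [3.14, 0.256, 0.017]
force: [0.4, 0.9, -2.7]
width: 0.0291
```

```bash
python3 -c "
from h import *
s=arm.get_state();print(s['width'],s['force'],s['q'])
cv2.imwrite('pics/s3.png',cv2.resize(optics.grab_frame('side')[150:350,180:400,::-1],None,fx=3,fy=3))
cv2.imwrite('pics/w3.png',optics.grab_frame('wrist')[:,:,::-1])
"
```

```text
0.029062081231081727 [ 0.3993  0.9417 -2.7023] [ 0.2189  0.1895 -0.2491 -0.0499 -1.384   1.3845]
```

View pics/s3.png

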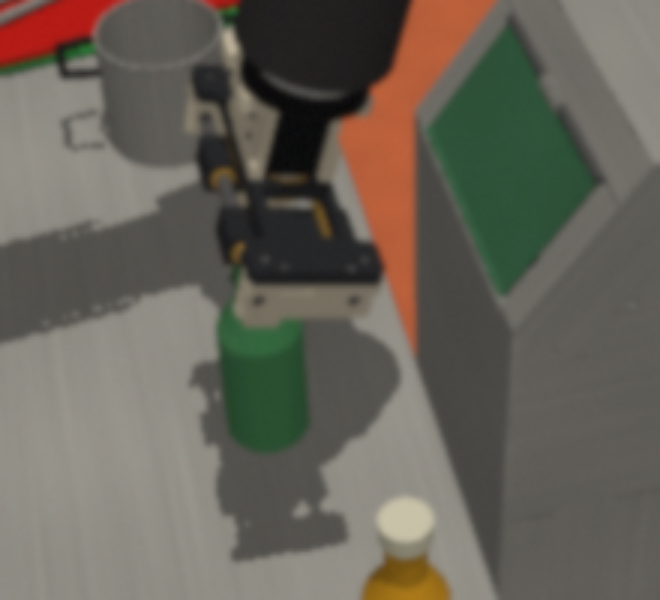

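View pics/w3.png

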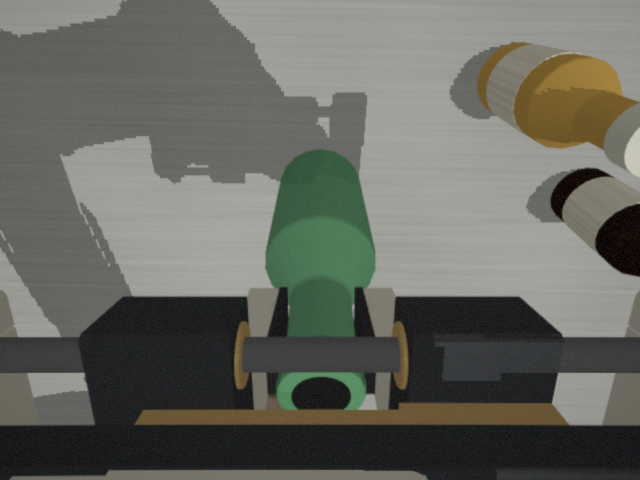

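```bash
python3 -c "
from h import *
delta([.48,-.03,.30],-5)
delta([.52,.04,.31],10)
delta([.561,.090,.29],25)"
```

```text
toolz [-0.0871 -0.0016 -0.9962]
shift [-0.0021 -0.0437 -0.0659] turn [ 0.037  10.0115 -0.1336] t 4.3 q [ 0.2189  0.1928 -0.2544 -0.0521 -1.3809  1.3846]
toolz [ 0.1736  0.0032 -0.9848]
shift [ 0.035  -0.113  -0.0862] turn [ 0.0545 25.0115 -0.1285] t 4.3 q [ 0.2189  0.1928 -0.2544 -0.0521 -1.3809  1.3846]
toolz [ 0.4225  0.0079 -0.9063]
shift [ 0.0806 -0.1623 -0.0778] turn [ 0.0717 40.0115 -0.1217] t 4.3 q [ 0.2189  0.1928 -0.2544 -0.0521 -1.3809  1.3846]
```

>>> jog_arm --motion '[[[-0.001, -0.015, -0.03, 0, 4, 0, 0.02], [-0.002, -0.044, -0.066, 0, 10, 0, 0.02], [0.015, -0.07, -0.075, 0, 16, 0, 0.02], [0.035, -0.1, -0.086, 0, 22, 0, 0.02], [0.05, -0.125, -0.085, 0, 28, 0, 0.02], [0.065, -0.145, -0.08, 0, 34, 0, 0.02], [0.081, -0.162, -0.078, 0, 40, 0, 0.02], [0.081, -0.162, -0.078, 0, 40, 0, 0.02]]]' --newtons 45

```text
t: 5.1
eef_pos: [0.5575, 0.0889, 0.2843]
ee_rot: [3.136, -0.431, 0.021]
force: [-1.4, -1.2, -3.8]
width: 0.0289
```

```bash
python3 -c "
from h import *
s=arm.get_state();print(s['width'],s['force'],s['q'],s['eef_pos'],s['ee_rot'])
cv2.imwrite('pics/s4.png',cv2.resize(optics.grab_frame('side')[70:270,230:490,::-1],None,fx=3,fy=3))
cv2.imwrite('pics/w4.png',optics.grab_frame('wrist')[:,:,::-1])
"
```

```text
0.028923986221674285 [-1.4076 -1.1831 -3.7854] [ 0.6464 -0.0836 -0.6641  0.4088 -0.6783  0.6645] [0.5575 0.0889 0.2843] [ 3.1355 -0.4311  0.0214]
```

View pics/s4.png

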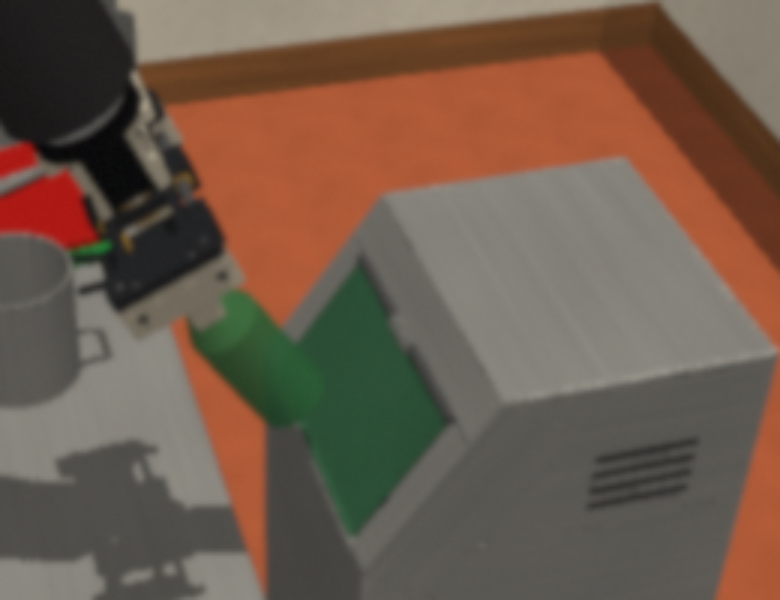

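View pics/w4.png

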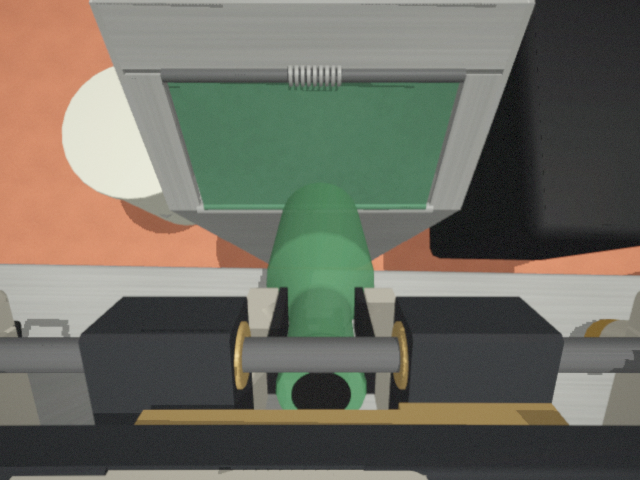

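```bash
python3 -c "
import cv2,numpy as np
a=cv2.imread('pics/w3.png');b=cv2.imread('pics/w4.png')
cv2.imwrite('pics/cmp.png',cv2.resize(np.hstack([a[120:430,220:420],b[120:430,220:420]]),None,fx=1.9,fy=1.9))
"
python3 -c "
from h import *
s=arm.get_state()
m=optics.camera_model('wrist'); T=np.array(m['mount']); R=Ro.from_euler('xyz',s['ee_rot'])
def pj(P):
    pc=(np.linalg.inv(T)@np.append(R.inv().apply(P-s['eef_pos']),1))[:3]
    return cv2.projectPoints(pc[None],np.zeros(3),np.zeros(3),m['mtx'],m['D'])[0].ravel()
B=Ro.from_euler('z',.0186)
for p in [(-150,102,100),(-150,-102,100),(-150,130,100),(-150,-130,100),(-56,130,235),(-56,-130,235),(-80,0,200)]:
    print(p,pj(B.apply(np.array(p)/1e3)+[.7964,.0943,0]))
G=s['eef_pos']+R.apply([0,0,.003]); G0=G
for tilt in (30,35,40,45):
    t=np.radians(tilt); a=B.apply([-np.sin(t),0,np.cos(t)]); xx=B.apply([np.cos(t),0,np.sin(t)])
    base=G-.138*a; print(tilt,'base far edge',pj(base+.028*xx),'lower',pj(base-.028*xx),'body top',pj(G-.043*a+.028*xx),'mouth',pj(G+.032*a))
"
```

```text
(-150, 102, 100) [204.5889 213.0513]
(-150, -102, 100) [431.0368 212.838 ]
(-150, 130, 100) [173.3704 213.0709]
(-150, -130, 100) [462.0851 212.799 ]
(-56, 130, 235) [95.2285  9.0398]
(-56, -130, 235) [537.8213   9.5768]
(-80, 0, 200) [317.3651  80.2397]
30 base far edge [319.004 178.912] lower [319.1023 251.8843] body top [319.0057 225.905 ] mouth [319.1204 387.0639]
35 base far edge [318.9808 162.7229] lower [319.0818 236.0301] body top [318.9955 220.5044] mouth [319.1305 393.4637]
40 base far edge [318.9567 146.3273] lower [319.0609 220.1883] body top [318.9854 215.5913] mouth [319.14   399.1416]
45 base far edge [318.9315 129.6765] lower [319.0394 204.3112] body top [318.9757 211.223 ] mouth [319.149  404.0499]
```

View pics/cmp.png

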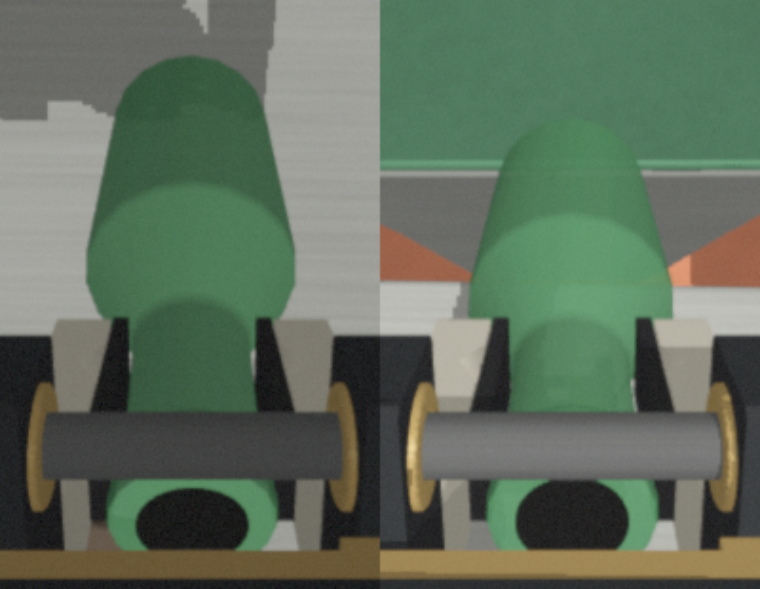

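The bin model matches the picture: the lip appears at row 208 against 213 predicted. The bottle has swung about 10° in the grip and is now about 29° from upright. I'll grip harder and tip further, slowly.

```bash
python3 -c "
from h import *
delta([.559,.0899,.285],37)"
```

```text
toolz [ 0.6017  0.0112 -0.7986]
shift [-0.002  -0.001   0.0025] turn [ 0.222  12.2661  0.04  ] t 5.2 q [ 0.6435 -0.0826 -0.6524  0.4022 -0.686   0.6726]
```

>>> jog_arm --motion '[[[0, 0, 0, 0, 0, 0, 0.02], [0, 0, 0, 0, 2, 0, 0.02], [0, 0, 0, 0, 4, 0, 0.02], [-0.001, 0, 0.001, 0, 6, 0, 0.02], [-0.001, 0, 0.001, 0, 8, 0, 0.02], [-0.002, -0.001, 0.002, 0, 10, 0, 0.02], [-0.002, -0.001, 0.002, 0, 12, 0, 0.02], [-0.002, -0.001, 0.002, 0, 12, 0, 0.02]]]' --newtons 60

```text
t: 6.0
eef_pos: [0.5591, 0.0882, 0.2854]
ee_rot: [3.135, -0.642, 0.02]
force: [-0.1, -1.3, -2.8]
width: 0.0291
```

```bash
cat >> h.py <<'E'
def look(name,crop=(120,430,180,460)):
    s=arm.get_state(); im=optics.grab_frame('wrist'); 
    m=optics.camera_model('wrist'); T=np.array(m['mount']); R=Ro.from_euler('xyz',s['ee_rot'])
    def pj(P):
        pc=(np.linalg.inv(T)@np.append(R.inv().apply(P-s['eef_pos']),1))[:3]
        return cv2.projectPoints(pc[None],np.zeros(3),np.zeros(3),m['mtx'],m['D'])[0].ravel()
    B=Ro.from_euler('z',.0186); G=s['eef_pos']+R.apply([0,0,.003])
    for tilt in (20,25,30,35,40,45):
        t=np.radians(tilt); a=B.apply([-np.sin(t),0,np.cos(t)]); xx=B.apply([np.cos(t),0,np.sin(t)])
        print(tilt,'far edge',pj(G-.138*a+.028*xx)[1],'mouth',pj(G+.032*a)[1])
    b=B.inv().apply(G-np.array([.7964,.0943,0])); print("t",s['t'],"G in bin",b*1e3,"rot",s['ee_rot'],"q",s['q'],"F",s['force'],s['width'])
    y0,y1,x0,x1=crop
    cv2.imwrite(f'pics/{name}.png',cv2.resize(im[y0:y1,x0:x1,::-1],None,fx=1.9,fy=1.9))
E
python3 -c "
from h import *
look('w5')"
```

```text
20 far edge 248.88528905413762 mouth 352.00604609536504
25 far edge 233.03441875234003 mouth 360.6432384916301
30 far edge 217.1868188999727 mouth 368.9410637175239
35 far edge 201.2946995914281 mouth 376.7917808337632
40 far edge 185.31056268993024 mouth 384.0981892227473
45 far edge 169.18683901948714 mouth 390.7760171674107
t 6.0 G in bin [-235.5964   -1.7253  283.0406] rot [ 3.1348 -0.6415  0.0196] q [ 0.5236 -0.1606 -0.9702  1.0336 -0.3504  0.1483] F [-0.0591 -1.2938 -2.7802] 0.029126590996537617
```

View pics/w5.png

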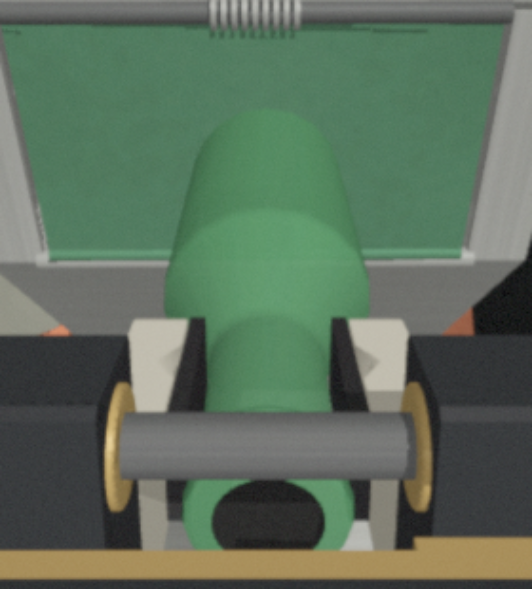

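```bash
python3 -c "
from h import *
B=Ro.from_euler('z',.0186)
for g in [(-235,0,260),(-131-.669*75,0,145+.743*75),(-131-.669*40,0,145+.743*40),(-131,0,145)]:
    p=B.apply((np.array(g)+[-1.8,0,2.4])/1e3)+[.7964,.0943,0]; print(p); delta(p,37)"
```

```text
[0.5596 0.0899 0.2624]
toolz [ 0.6017  0.0112 -0.7986]
shift [-0.0138 -0.0024  0.0188] turn [ 0.3899  0.2879 -0.0527] t 6.05 q [ 0.5248 -0.1602 -0.9678  1.0273 -0.3529  0.152 ]
[0.6135 0.0909 0.2031]
toolz [ 0.6017  0.0112 -0.7986]
shift [-0.0061 -0.0029  0.0985] turn [ 0.3899  0.2879 -0.0527] t 6.05 q [ 0.5248 -0.1602 -0.9678  1.0273 -0.3529  0.152 ]
[0.6369 0.0913 0.1771]
toolz [ 0.6017  0.0112 -0.7986]
shift [-0.0029 -0.0032  0.1334] turn [ 0.3899  0.2879 -0.0527] t 6.05 q [ 0.5248 -0.1602 -0.9678  1.0273 -0.3529  0.152 ]
[0.6636 0.0918 0.1474]
toolz [ 0.6017  0.0112 -0.7986]
shift [ 0.0008 -0.0034  0.1732] turn [ 0.3899  0.2879 -0.0527] t 6.05 q [ 0.5248 -0.1602 -0.9678  1.0273 -0.3529  0.152 ]
```

>>> jog_arm --motion '[[[-0.007, -0.001, 0.01, 0, 0, 0, 0.02], [-0.014, -0.002, 0.019, 0, 0, 0, 0.02], [-0.012, -0.002, 0.037, 0, 0, 0, 0.02], [-0.01, -0.002, 0.055, 0, 0, 0, 0.02], [-0.008, -0.003, 0.075, 0, 0, 0, 0.02], [-0.006, -0.003, 0.098, 0, 0, 0, 0.02], [-0.006, -0.003, 0.098, 0, 0, 0, 0.02]]]' --newtons 60

```text
t: 6.75
eef_pos: [0.6166, 0.0924, 0.226]
ee_rot: [3.125, -0.604, 0.014]
force: [-2.2, -0.2, -2.4]
width: 0.0285
```

```bash
python3 -c "
from h import *
look('w6',(60,430,180,460))
cv2.imwrite('pics/s6.png',cv2.resize(optics.grab_frame('side')[70:270,230:490,::-1],None,fx=3,fy=3))"
```

```text
20 far edge 242.0645574033818 mouth 355.8152820958497
25 far edge 226.22049073692875 mouth 364.3189217611211
30 far edge 210.35893037779562 mouth 372.4354956627344
35 far edge 194.4322687797282 mouth 380.06150481454847
40 far edge 178.3930272181363 mouth 387.1050970295931
45 far edge 162.19351774877626 mouth 393.48818082591185
t 6.75 G in bin [-178.1213    1.4016  223.5696] rot [ 3.1255 -0.6038  0.0143] q [ 0.1855  0.0162 -0.9701  1.6606 -0.1133 -0.2319] F [-2.2022 -0.2021 -2.3695] 0.02845034631639051
```

View pics/w6.png

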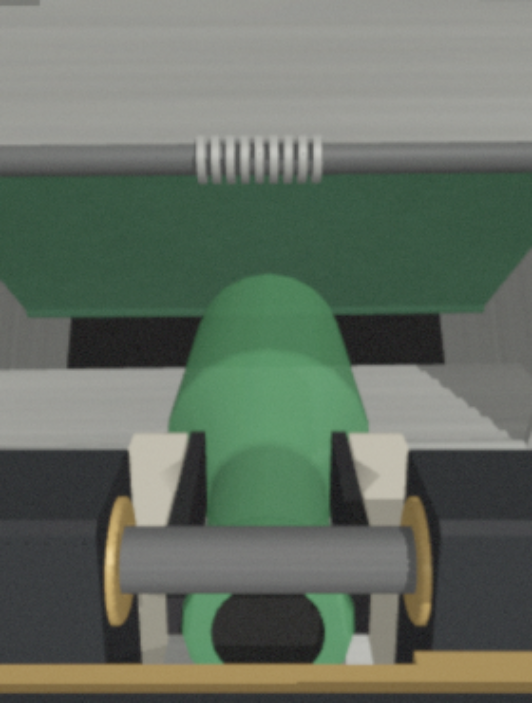

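View pics/s6.png

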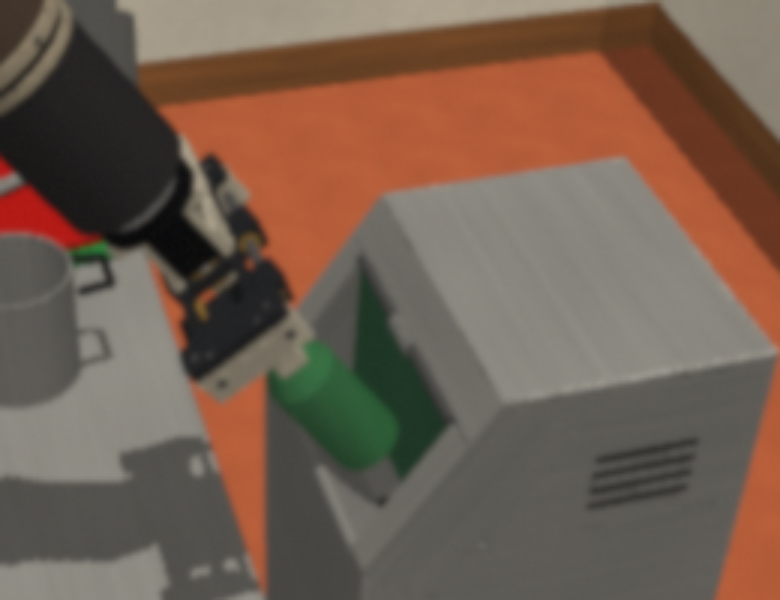

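The flap is open and the base is about 50 mm inside. Joint 4 has reached its limit (1.66) close to a wrist singularity. I'll fit the kinematics from the logged poses and plan the rest of the insertion.

```bash
cat > kin.py <<'E'
from h import *
D=[([1.4541,.3594,.0111,-.0004,-1.2241,-.2881],[.2657,.6200,.2476],[3.13997,-.0001,-.4049]),
([1.0197,-.053,-.4202,.0003,-1.2049,.5707],[.3731,.2406,.2771],[3.1404,.0004,.0197]),
([.2093,.1856,-.2353,-.049,-1.4111,1.3905],[.4652,-.0795,.2485],[3.1391,.2653,.0146]),
([.2186,.2826,-.3719,-.0548,-1.1756,1.3963],[.4654,-.0744,.1422],[3.14,.264,.016]),
([.2189,.1895,-.2491,-.0499,-1.384,1.3845],[.4678,-.0743,.2397],[3.14,.256,.017]),
([.6464,-.0836,-.6641,.4088,-.6783,.6645],[.5575,.0889,.2843],[3.1355,-.4311,.0214]),
([.5236,-.1606,-.9702,1.0336,-.3504,.1483],[.5591,.0882,.2854],[3.1348,-.6415,.0196]),
([.1855,.0162,-.9701,1.6606,-.1133,-.2319],[.6166,.0924,.226],[3.1255,-.6038,.0143])]
r_=lambda ax,a:Ro.from_euler(ax,a).as_matrix()
def mats(q,s4=1):
    R1=r_('z',q[0]);R2=R1@r_('y',q[1]);R3=R2@r_('y',-q[2]);R4=R3@r_('x',s4*q[3]);R5=R4@r_('y',-q[4])
    return [R1,R2,R3,R4,R5]
def Rtool(q,s4,s6,off): # tool z = +x of link5
    base=np.array([[0,0,1],[0,1,0],[-1,0,0]]).T  # columns? tool z->link x
    base=r_('y',np.pi/2)
    return mats(q,s4)[4]@base@r_('z',s6*q[5]+off)
def fit():
    best=None
    for s4 in(1,-1):
        for s6 in(1,-1):
            for off in np.arange(4)*np.pi/2:
                e=sum((Ro.from_matrix(Rtool(q,s4,s6,off)).inv()*Ro.from_euler('xyz',r)).magnitude() for q,p,r in D)
                if best is None or e<best[0]: best=(e,s4,s6,off)
    e,s4,s6,off=best
    A=np.vstack([np.hstack(mats(q,s4)) for q,_,_ in D]); b=np.concatenate([p for _,p,_ in D])
    A=np.vstack([A,1e-4*np.eye(15)]);b2=np.append(b,np.zeros(15))
    t=np.linalg.lstsq(A,b2,rcond=None)[0]
    return s4,s6,off,t,best,np.abs(A[:-15]@t-b).max()
s4,s6,off,t,best,err=fit()
def fk(q): return np.hstack(mats(q,s4))@t, Ro.from_matrix(Rtool(q,s4,s6,off))
lo=np.array([-3.07,-1.43,-1.02,-3.03,-3.05,-3.03]);hi=np.array([3.07,2.12,1.25,1.67,-.0,3.03])
def ik(pos,tilt,q0,yaw=.0186,yawfree=False):
    Rt=Ro.from_euler('z',yaw)*Ro.from_euler('y',-np.radians(tilt))*Ro.from_euler('x',np.pi)
    f=lambda q:(lambda p,R:np.append((p-pos)*10,(R.inv()*Rt).as_rotvec()))(*fk(q))
    r=least_squares(f,np.clip(q0,lo+.01,hi-.01),bounds=(lo,hi)); return r.x,np.abs(r.fun).max()
E
python3 -c "
from kin import *
print(best,err);print(t.reshape(5,3))
B=Ro.from_euler('z',.0186)
q0=np.array(D[5][0])
for tilt in (15,20,25,30,35):
  q=q0
  for k in (90,75,60,40,20,0,-10):
    g=np.array([-131-.669*k,0,145+.743*k])
    z=np.array([np.sin(np.radians(tilt)),0,-np.cos(np.radians(tilt))])
    p=B.apply(g/1e3-.003*z)+[.7964,.0943,0]
    q,e=ik(p,tilt,q); print(tilt,k,q,e)
"
```

```text
(0.0013975797535272722, -1, -1, np.float64(4.71238898038469)) 4.866987907292675e-05
[[-0.      0.      0.1986]
 [ 0.      0.      0.6016]
 [ 0.2318  0.      0.    ]
 [ 0.2318 -0.0959  0.    ]
 [ 0.3559 -0.0959 -0.0001]]
15 90 [ 0.5425  0.1399 -0.471   0.193  -0.7412  0.9186] 1.227674287506168e-11
15 75 [ 0.5322  0.1666 -0.4668  0.1946 -0.7175  0.9244] 9.550006117397918e-14
15 60 [ 0.5223  0.1933 -0.4618  0.1964 -0.6947  0.9299] 1.872336073888755e-13
15 40 [ 0.5097  0.229  -0.4538  0.199  -0.6656  0.9367] 1.5702984919319096e-11
15 20 [ 0.4977  0.2647 -0.4445  0.2017 -0.6379  0.943 ] 2.143528236853154e-11
15 0 [ 0.4862  0.3004 -0.4336  0.2045 -0.6119  0.9488] 2.6316225674311022e-11
15 -10 [ 0.4807  0.3182 -0.4277  0.206  -0.5995  0.9516] 4.440892098500626e-15
20 90 [ 0.5621  0.0987 -0.589   0.3164 -0.6047  0.7913] 8.201614707476976e-14
20 75 [ 0.5501  0.1264 -0.5873  0.3233 -0.5771  0.7923] 3.4358121003223024e-12
20 60 [ 0.5384  0.1542 -0.585   0.3309 -0.5502  0.7925] 9.91789173032144e-12
20 40 [ 0.5234  0.1912 -0.5808  0.3421 -0.5156  0.7914] 1.1102230246251565e-15
20 20 [ 0.509   0.2
[... 1134 characters left out ...]
192729226853823
30 0 [ 0.1444  0.2067 -0.8882  1.67   -0.0666 -0.211 ] 0.037050131034410586
30 -10 [ 0.1433  0.2274 -0.8761  1.67   -0.0668 -0.2105] 0.04547031771162423
35 90 [ 0.1705  0.011  -0.9921  1.67   -0.0902 -0.2269] 0.028078328626118417
35 75 [ 0.1684  0.0445 -0.9759  1.67   -0.0907 -0.2267] 0.0450432168133495
35 60 [ 0.1663  0.0776 -0.9592  1.67   -0.0912 -0.2264] 0.06125454963534292
35 40 [ 0.1635  0.1211 -0.9365  1.67   -0.0916 -0.2259] 0.08171069374359463
35 20 [ 0.1608  0.1639 -0.9131  1.67   -0.0919 -0.2253] 0.10086303685742343
35 0 [ 0.1581  0.2059 -0.8892  1.67   -0.092  -0.2245] 0.11873803640441165
35 -10 [ 0.1568  0.2267 -0.877   1.67   -0.0921 -0.2241] 0.12720590940280577
```

```bash
cat >> kin.py <<'E'
Bz=Ro.from_euler('z',.0186)
def tcp(g,tilt):
    tt=np.radians(tilt); z=np.array([np.sin(tt),0,-np.cos(tt)])
    return Bz.apply(np.array(g)/1e3-.003*z)+[.7964,.0943,0]
def gax(perp,k): # bin frame G for bottle at 40 deg, axis perp mm above slide, G k mm up-axis from lip
    return np.array([-150+perp*.766-.643*k,0,100+perp*.643+.766*k])
E
python3 -c "
from kin import *
s=arm.get_state(); print(s['eef_pos'],s['q'],fk(s['q'])[0])
q=np.array(D[5][0])
for perp,k,ti in [(45,108,30),(34,108,26),(28,108,22),(28,60,22),(29,20,22),(30,10,22)]:
    g=gax(perp,k); p=tcp(g,ti); q,e=ik(p,ti,q); print(g,p,q,e); delta(p,ti,s)
"
```

```text
[0.6144 0.0934 0.2262] [ 0.1868  0.0126 -0.9735  1.6625 -0.1126 -0.2332] [0.6144 0.0934 0.2262]
[-184.974    0.     211.663] [0.61   0.0908 0.2143] [ 0.4652  0.0391 -0.8839  0.9242 -0.274   0.2718] 5.203837361023034e-11
toolz [ 0.4999  0.0093 -0.866 ]
shift [-0.0105  0.0024  0.0073] turn [ 0.9749 -4.6125 -0.1458] t 6.85 q [ 0.1868  0.0126 -0.9735  1.6625 -0.1126 -0.2332]
[-193.4     0.    204.59] [0.6017 0.0907 0.2073] [ 0.5484  0.0583 -0.7816  0.608  -0.3983  0.5159] 1.1102230246251565e-15
toolz [ 0.4383  0.0082 -0.8988]
shift [-0.0212  0.0024  0.0084] turn [ 0.9699 -8.6124 -0.1799] t 6.85 q [ 0.1868  0.0126 -0.9735  1.6625 -0.1126 -0.2332]
[-197.996    0.     200.732] [0.5973 0.0906 0.2035] [ 0.5693  0.0833 -0.6786  0.4104 -0.5136  0.6909] 3.913536161803677e-14
toolz [ 0.3745  0.007  -0.9272]
shift [-0.027   0.0024  0.009 ] turn [  0.9641 -12.6123  -0.2138] t 6.85 q [ 0.1868  0.0126 -0.9735  1.6625 -0.1126 -0.2332]
[-167.132    0.     163.964] [0.6282 0.0912 0.1667] [ 0.5245  0.1741 -0.6852  0.4701 -0.4123  0.6606] 1.0103429323640029e-14
toolz [ 0.3745  0.007  -0.9272]
shift [-0.0225  0.0016  0.0568] turn [  0.9641 -12.6123  -0.2138] t 6.85 q [ 0.1868  0.0126 -0.9735  1.6625 -0.1126 -0.2332]
[-140.646    0.     133.967] [0.6547 0.0917 0.1367] [ 0.4853  0.2492 -0.6878  0.5426 -0.3325  0.6158] 2.1118462408914414e-10
toolz [ 0.3745  0.007  -0.9272]
shift [-0.0177  0.0009  0.0965] turn [  0.9641 -12.6123  -0.2138] t 6.85 q [ 0.1868  0.0126 -0.9735  1.6625 -0.1126 -0.2332]
[-133.45    0.    126.95] [0.6618 0.0918 0.1297] [ 0.475   0.2679 -0.6861  0.5623 -0.3148  0.6037] 1.9984014443252818e-14
toolz [ 0.3745  0.007  -0.9272]
shift [-0.0158  0.0007  0.1064] turn [  0.9641 -12.6123  -0.2138] t 6.85 q [ 0.1868  0.0126 -0.9735  1.6625 -0.1126 -0.2332]
```

```bash
python3 -c "
from kin import *
s=arm.get_state()
for perp,k,ti in [(50,105,30),(40,100,26),(32,97,22)]:
    g=gax(perp,k); p=tcp(g,ti);print(g); delta(p,ti,s)
"
```

```text
[-179.215    0.     212.58 ]
toolz [ 0.4999  0.0093 -0.866 ]
shift [-0.0052  0.0023  0.0098] turn [ 0.9749 -4.6125 -0.1458] t 6.85 q [ 0.1868  0.0126 -0.9735  1.6625 -0.1126 -0.2332]
[-183.66    0.    202.32]
toolz [ 0.4383  0.0082 -0.8988]
shift [-0.0145  0.0023  0.0158] turn [ 0.9699 -8.6124 -0.1799] t 6.85 q [ 0.1868  0.0126 -0.9735  1.6625 -0.1126 -0.2332]
[-187.859    0.     194.878]
toolz [ 0.3745  0.007  -0.9272]
shift [-0.022   0.0022  0.0196] turn [  0.9641 -12.6123  -0.2138] t 6.85 q [ 0.1868  0.0126 -0.9735  1.6625 -0.1126 -0.2332]
```

>>> jog_arm --motion '[[[-0.003, 0.001, 0.005, 0.5, -2.3, 0, 0.02], [-0.005, 0.002, 0.01, 1, -4.6, 0, 0.02], [-0.01, 0.002, 0.013, 1, -6.6, 0, 0.02], [-0.0145, 0.002, 0.016, 1, -8.6, 0, 0.02], [-0.018, 0.002, 0.018, 1, -10.6, 0, 0.02], [-0.022, 0.002, 0.0195, 1, -12.6, 0, 0.02], [-0.022, 0.002, 0.0195, 1, -12.6, 0, 0.02]]]' --newtons 25

```text
t: 7.55
eef_pos: [0.6085, 0.0941, 0.1994]
ee_rot: [-3.135, -0.386, 0.015]
force: [0.8, 1.4, -1.1]
width: 0.0299
```

```bash
python3 -c "
from h import *
look('w7',(60,430,180,460))
cv2.imwrite('pics/s7.png',cv2.resize(optics.grab_frame('side')[70:270,230:490,::-1],None,fx=3,fy=3))"
```

```text
20 far edge 202.50881637840791 mouth 376.4916740280621
25 far edge 186.53760619562308 mouth 383.8345892702853
30 far edge 170.43080603181505 mouth 390.5541016062057
35 far edge 154.14060186134878 mouth 396.57960898095064
40 far edge 137.61860781815318 mouth 401.8561333739357
45 far edge 120.81573421359968 mouth 406.3446705150693
t 7.55 G in bin [-186.7156    3.3545  196.6218] rot [-3.1348 -0.3857  0.0148] q [ 0.5602  0.1062 -0.6623  0.4063 -0.4997  0.6981] F [ 0.7855  1.4072 -1.0932] 0.029888899985643366
```

View pics/w7.png

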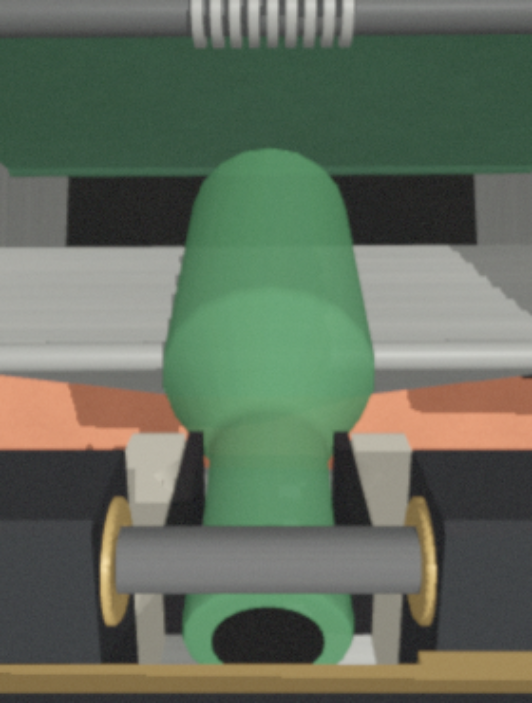

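View pics/s7.png

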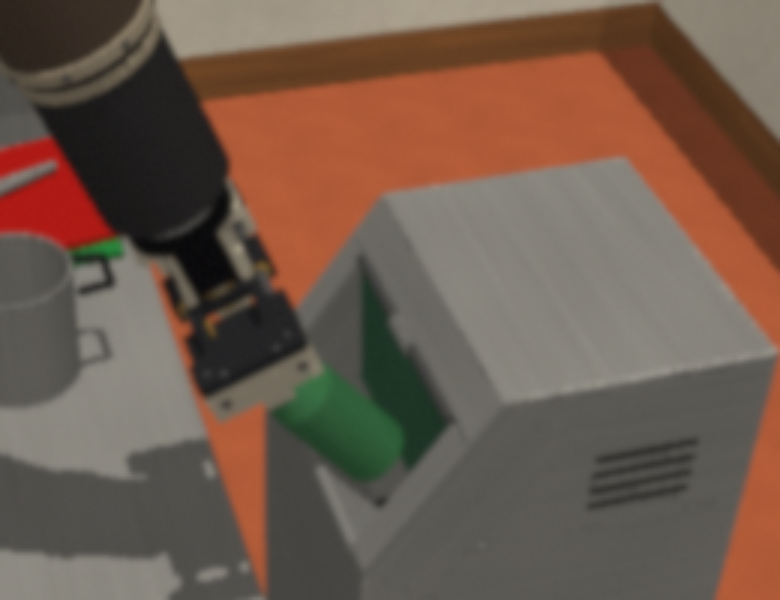

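The swivel worked. The base's far edge is at row 139, so the bottle is about 40° from upright, lying along the slide. Next is the push in.

```bash
python3 -c "
from kin import *
s=arm.get_state();G=Bz.inv().apply(s['eef_pos']+Ro.from_euler('xyz',s['ee_rot']).apply([0,0,.003])-[.7964,.0943,0])*1e3-[-150,0,100];print('perp',G@[.766,0,.643],'k',G@[-.643,0,.766])
for perp,k,ti in [(32,60,22),(32,40,22),(32,16,22)]:
    g=gax(perp,k); p=tcp(g,ti);print(g); delta(p,ti,s)
"
```

```text
perp 33.63758395515016 k 97.58938632152586
[-164.068    0.     166.536]
toolz [ 0.3745  0.007  -0.9272]
shift [0.0099 0.0016 0.0363] turn [-0.145  -0.2173 -0.1566] t 7.65 q [ 0.5581  0.1049 -0.6683  0.4158 -0.4956  0.6917]
[-151.208    0.     151.216]
toolz [ 0.3745  0.007  -0.9272]
shift [0.0161 0.0016 0.0553] turn [-0.145  -0.2173 -0.1566] t 7.65 q [ 0.5581  0.1049 -0.6683  0.4158 -0.4956  0.6917]
[-135.776    0.     132.832]
toolz [ 0.3745  0.007  -0.9272]
shift [0.0234 0.0016 0.0782] turn [-0.145  -0.2173 -0.1566] t 7.65 q [ 0.5581  0.1049 -0.6683  0.4158 -0.4956  0.6917]
```

>>> jog_arm --motion '[[[0.003, 0.001, 0.01, 0, 0, 0, 0.02], [0.0065, 0.0015, 0.023, 0, 0, 0, 0.02], [0.01, 0.0015, 0.036, 0, 0, 0, 0.02], [0.013, 0.0015, 0.046, 0, 0, 0, 0.02], [0.016, 0.0015, 0.055, 0, 0, 0, 0.02], [0.016, 0.0015, 0.055, 0, 0, 0, 0.02]]]' --newtons 25

```text
t: 8.25
eef_pos: [0.6448, 0.0912, 0.1523]
ee_rot: [-3.139, -0.386, 0.015]
force: [5.3, 0.8, -1.7]
width: 0.03
```

```bash
python3 -c "
from kin import *
look('w8',(60,430,180,460))
cv2.imwrite('pics/s8.png',cv2.resize(optics.grab_frame('side')[70:270,230:490,::-1],None,fx=3,fy=3))
s=arm.get_state()
g=gax(32,16);delta(tcp(g,22),22,s)"
```

```text
20 far edge 202.6291293791656 mouth 376.4377402962271
25 far edge 186.65879426936385 mouth 383.7850422887892
30 far edge 170.55320873595338 mouth 390.50950822795073
35 far edge 154.26455904372156 mouth 396.54042236619887
40 far edge 137.74446039658173 mouth 401.8226883055672
45 far edge 120.94382391900972 mouth 406.3171838557792
t 8.25 G in bin [-150.5427   -0.309   149.5278] rot [-3.1387 -0.3864  0.0154] q [ 0.5017  0.2153 -0.6802  0.4995 -0.3707  0.6452] F [ 5.3304  0.7695 -1.6581] 0.030006202729472593
toolz [ 0.3745  0.007  -0.9272]
shift [ 0.0074 -0.0003  0.0216] turn [-0.1091 -0.1584 -0.1733] t 8.35 q [ 0.5021  0.2142 -0.6801  0.4988 -0.3715  0.6456]
```

View pics/w8.png

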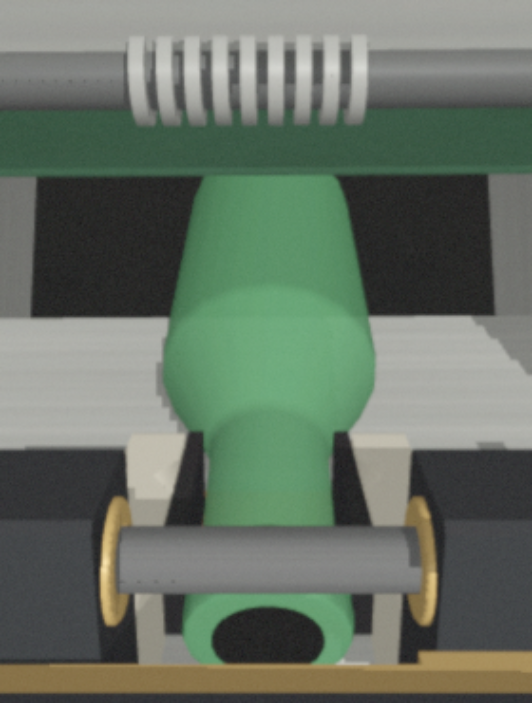

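View pics/s8.png

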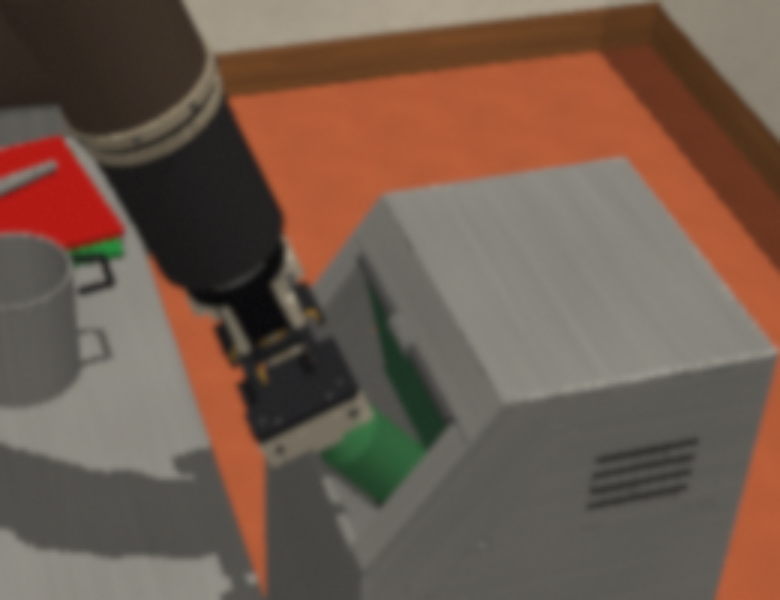

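>>> jog_arm --motion '[[[0.002, 0, 0.006, 0, 0, 0, 0.02], [0.004, 0, 0.012, 0, 0, 0, 0.02], [0.006, 0, 0.017, 0, 0, 0, 0.02], [0.0075, 0, 0.022, 0, 0, 0, 0.02], [0.0075, 0, 0.022, 0, 0, 0, 0.02]]]' --newtons 25

```text
t: 8.85
eef_pos: [0.66, 0.0914, 0.1343]
ee_rot: [-3.139, -0.386, 0.015]
force: [4.3, 0.5, -1.7]
width: 0.0297
```

```bash
python3 -c "
from kin import *
look('w9',(60,430,180,460))
cv2.imwrite('pics/s9.png',cv2.resize(optics.grab_frame('side')[70:270,230:490,::-1],None,fx=3,fy=3))
s=arm.get_state()
g=gax(32,16);delta(tcp(g,22),22,s)"
```

```text
20 far edge 202.53155107936445 mouth 376.4855273478239
25 far edge 186.56054099647193 mouth 383.82923660246564
30 far edge 170.45398865682813 mouth 390.5496270000668
35 far edge 154.16407750460576 mouth 396.57607652799936
40 far edge 137.64241878531266 mouth 401.8535868914521
45 far edge 120.83991924761216 mouth 406.34313407914874
t 8.85 G in bin [-135.2546   -0.3774  131.5087] rot [-3.1388 -0.3858  0.0154] q [ 0.4785  0.2592 -0.6825  0.5471 -0.324   0.614 ] F [ 4.2762  0.4739 -1.718 ] 0.02969147269236548
toolz [ 0.3745  0.007  -0.9272]
shift [ 0.     -0.0004 -0.0008] turn [-0.0957 -0.1244 -0.1765] t 8.95 q [ 0.4789  0.2582 -0.6824  0.5463 -0.3248  0.6145]
```

View pics/w9.png

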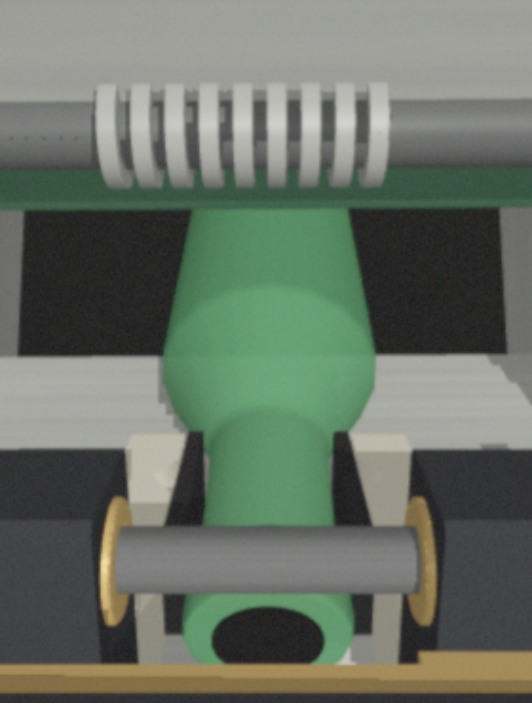

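View pics/s9.png

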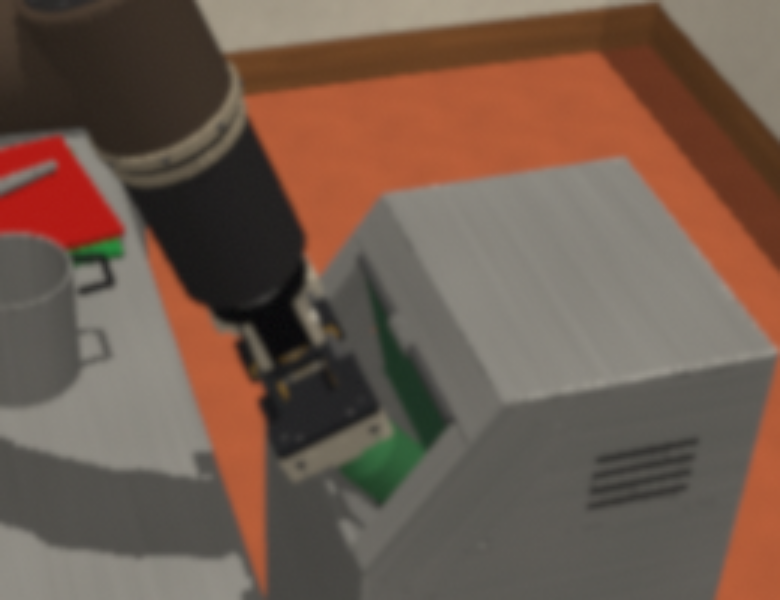

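The base is about 130 mm through the mouth with the flap resting on the bottle, so I'll release.

>>> jog_arm --motion '[[[0, 0, 0, 0, 0, 0, 0.075], [0, 0, 0, 0, 0, 0, 0.075], [0, 0, 0, 0, 0, 0, 0.075], [0, 0, 0, 0, 0, 0, 0.075], [0, 0, 0, 0, 0, 0, 0.075], [0, 0, 0, 0, 0, 0, 0.075], [0, 0, 0, 0, 0, 0, 0.075]]]'

```text
t: 9.65
eef_pos: [0.6597, 0.0913, 0.1348]
ee_rot: [-3.139, -0.386, 0.015]
force: [-1.0, -0.7, 0.4]
width: 0.0744
```

```bash
python3 -c "
from kin import *
look('w10',(60,430,180,460))
cv2.imwrite('pics/s10.png',cv2.resize(optics.grab_frame('side')[70:270,230:490,::-1],None,fx=3,fy=3))
s=arm.get_state()
delta([.55,.09,.30],22,s)"
```

```text
20 far edge 202.55924737065226 mouth 376.47246309994756
25 far edge 186.5884423976698 mouth 383.8171801777632
30 far edge 170.4821787791047 mouth 390.53871370874595
35 far edge 154.19264086007337 mouth 396.56641532647365
40 far edge 137.67144112839077 mouth 401.8452591643769
45 far edge 120.8694877159293 mouth 406.33619362898196
t 9.65 G in bin [-135.6284   -0.458   132.0122] rot [-3.1388 -0.386   0.0152] q [ 0.4789  0.258  -0.6826  0.5462 -0.325   0.6145] F [-0.9862 -0.6803  0.4257] 0.07442134631268614
toolz [ 0.3745  0.007  -0.9272]
shift [-0.0395 -0.0009 -0.1944] turn [-0.0908 -0.1193 -0.1767] t 9.75 q [ 0.4789  0.2581 -0.6825  0.5462 -0.3249  0.6146]
```

View pics/w10.png

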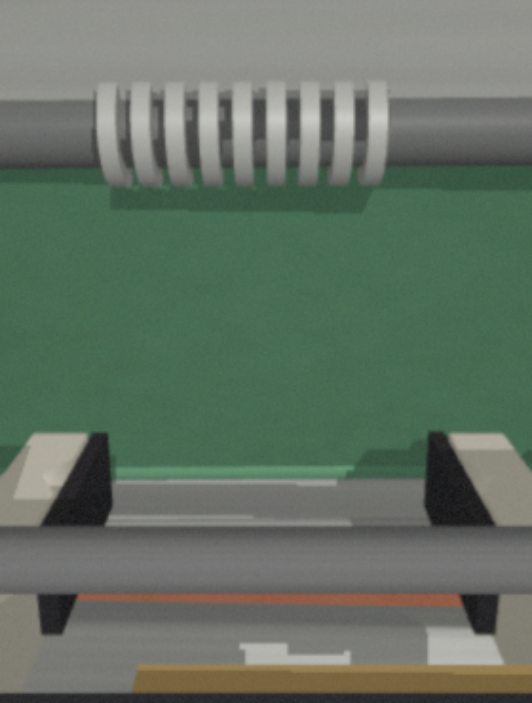

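The bottle has dropped in and the flap has nearly closed, held only by the fingers. I'll back straight out.

>>> jog_arm --motion '[[[-0.004, 0, -0.02, 0, 0, 0, 0.075], [-0.012, 0, -0.05, 0, 0, 0, 0.075], [-0.02, 0, -0.09, 0, 0, 0, 0.075], [-0.03, 0, -0.13, 0, 0, 0, 0.075], [-0.038, 0, -0.165, 0, 0, 0, 0.075], [-0.04, 0, -0.194, 0, 0, 0, 0.075], [-0.04, 0, -0.194, 0, 0, 0, 0.075], [-0.04, 0, -0.194, 0, 0, 0, 0.075]]]'

```text
t: 10.55
eef_pos: [0.5497, 0.0895, 0.3003]
ee_rot: [-3.137, -0.388, 0.015]
force: [-0.3, 0.2, -1.4]
width: 0.075
```

```bash
python3 -c "
from kin import *
look('w11',(0,310,110,530))
a=optics.grab_frame('side')[:,:,::-1]; b=optics.grab_frame('top')[:,:,::-1]
cv2.imwrite('pics/s11.png',cv2.resize(a[110:450,200:500],None,fx=1.75,fy=1.75)); cv2.imwrite('pics/t11.png',cv2.resize(b[95:345,150:500],None,fx=2,fy=2))"
```

```text
20 far edge 202.90586803209112 mouth 376.3056257698235
25 far edge 186.93746409164322 mouth 383.66302593380874
30 far edge 170.8346464416024 mouth 390.39895388702087
35 far edge 154.549610785875 mouth 396.4424298850465
40 far edge 138.03398532552222 mouth 401.73808100256167
45 far edge 121.23869578405201 mouth 406.24650811906645
t 10.55 G in bin [-245.6485   -0.228   297.5708] rot [-3.137  -0.3879  0.0151] q [ 0.6481 -0.0891 -0.5857  0.3185 -0.7791  0.7443] F [-0.327   0.2447 -1.3727] 0.07503828632485406
```

View pics/w11.png

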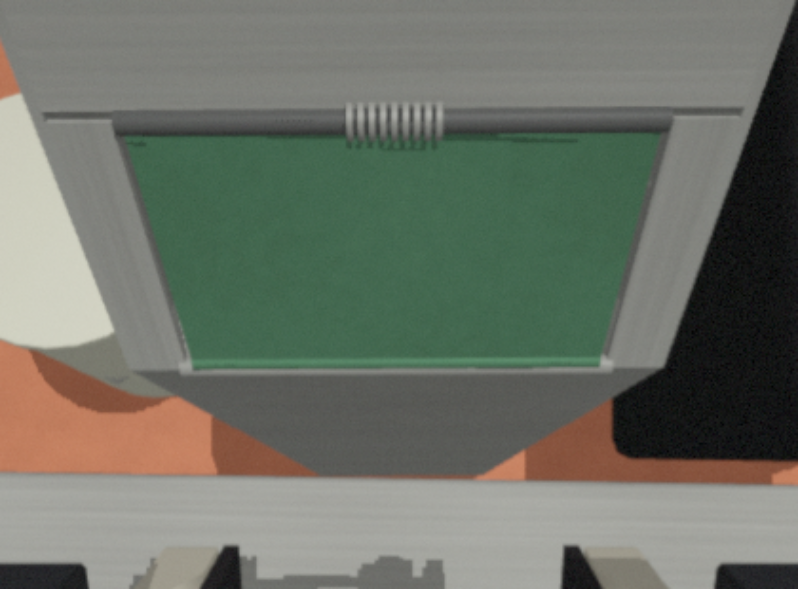

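View pics/s11.png

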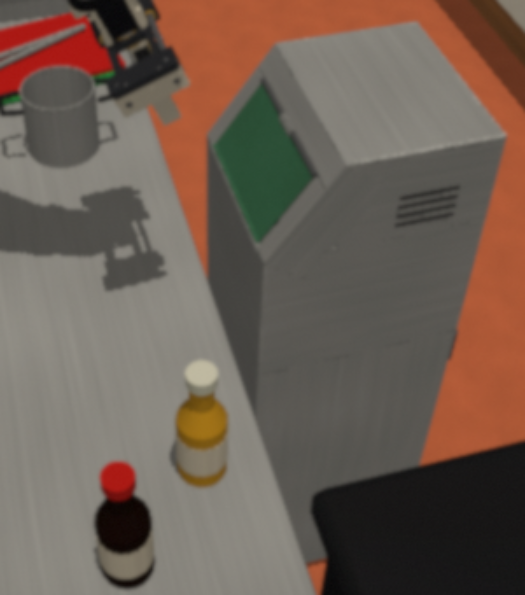

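View pics/t11.png

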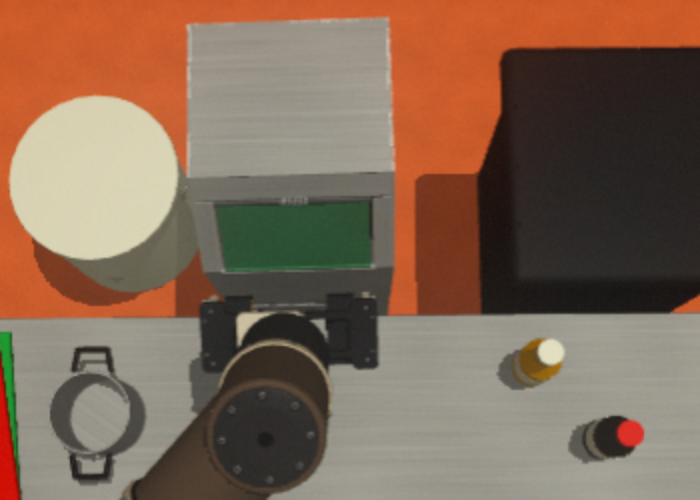

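The flap is shut flush, with its lower edge on the lip. The oil cap is at (425,271), soy at (465,311) and the pot at (198,301), all as at the start. I'll hand in.

```bash
python3 -c "
from station import arm
print(arm.get_state()['qd']); print(arm.job_done())"
```

```text
[-0.00333418  0.0084549  -0.00026317  0.000547   -0.00226188  0.00105421]
the job is handed in; nothing more can be done
None
```

The empty green bottle went into the bin base first and dropped inside. The flap shut behind it, and I handed the job in after about 10.7 s of the allowed 38 s.

**How it went:** I gripped the bottle by the neck, tipped it to about 40° and pushed it along the slide until its base was about 130 mm through the mouth. I then let go and backed straight out.

**Problems on the way:**
- **Bottle swing:** it swung about 10° in the grip during the first tip, and again when it met the flap.
- **Joint 4:** it came up against its range limit (1.66 of 1.67) partway in. I made the tool more upright and let the lip and slide turn the bottle back to 40°.
- **Finger width:** the fingers read 29–30 mm on the 27 mm neck. I could not explain that, but the grip held.

**Last checks:**
- **Flap:** the wrist, side and top pictures show it flush shut, with its edge on the lip.
- **Other items:** the sauce bottles and the pot are within about 1 pixel of where they started.
- **Robot:** it touches nothing, and the wrist force readings I took stayed under about 6 N.
- **Not seen:** the bottle inside the closed bin. That it fell in follows from the mouth being empty and the flap closing.

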